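# Nip a carton bundle in the bench press with its fold-away crank

## Task

Nip the bundle of flat cartons in the bench press so that it can be strapped: first swing the folded crank handle fully upright to its stop, then wind the crank clockwise by that handle until the platen bears on the bundle and the crank comes up firm, about 9 N at the handle, and stop there without forcing it and crushing the cartons. Let go with the handle left standing and the bundle nipped, and leave the other things on the table where they are.

Things in the scene. Friction and masses are not known exactly. Their poses are not given: they have to be found in the camera images.
- press: the bench bundling press, bolted down, moved and turned a little each time: a grey cast base 240 (x) x 340 (y) x 28 mm, steel columns 135 mm left and right, a grey crossbeam (66 x 330 mm, top at 172 mm, column nuts up to 185 mm) and over its middle the crank. Origin under the base's centre, x across the beam, y along it, z up
- hub (a point): the top of the crank arm (204 mm above the table) on the screw's upright axis, about which the crank turns. The arm is a steel bar 16 mm wide and 10 mm thick
- hinge (a point): the middle of the hinge pin in the fork at the outer end of the crank arm, 95 mm from the screw axis and 222 mm above the table. The handle swings about this pin, which is level and square to the arm. The fork is 26 mm wide and reaches 232 mm
- grip (a point): where to hold the handle: at the fattest part (28 mm) of its black barrel-shaped sleeve, on its axis, 55 mm from the hinge pin. The sleeve runs from 21 to 89 mm from the pin, spins freely on its spindle: a gripper need not turn with the crank. Folded, it lies level over the arm pointing to the screw axis; upright, it stands over the fork and ends 311 mm above the table
- handle (a joint): swing of the folding handle about its pin: 0 = folded flat over the crank arm (it starts up to 0.12 raised), 1.571 = upright against its stop, the working position. The hinge is stiff (about 4 N at grip) and stays where it is left; a push of that size towards the screw axis folds it back
- crank (a joint): turn of the crank in rad, growing clockwise as seen from above; clockwise lowers the platen, 12 mm a turn. At 0 the arm points along the press's +x; it starts between -1.2 and 1.2. Idle it takes 4 to 6 N at the handle; once the platen bears on the bundle the effort climbs by about 3.5 N per 10 mm of handle travel. 7 to 11 N nips well, below 6.5 N is too little, above 15 N crushes
- platen: the grey pressing plate, 170 x 225 x 14 mm, that slides on the columns under the crossbeam; origin at the centre of its underside. The screw holds it where it is wound to (it may ease back a little on letting go, which does no harm)
- bundle: the bundle of flat brown carton blanks lying squarely on the press bed under the platen, 150 x 200 mm. Origin at the centre of its underside, 36 mm above the table. Bundles differ in thickness, 44 to 48 mm; the platen starts 4 to 13 mm above it, 0.35 to 1.1 turns
- tape_roll: a roll of brown packing tape lying flat, 110 mm across and 48 mm high, beside the press; origin under its centre
- marker: a white marker pen with a black cap, 130 mm long and 18 mm thick, beside the press; origin under its middle, x along it
- knife: a dark steel box knife, 140 x 26 x 14 mm, lying on the right; origin under the middle of its handle, x along it
- tape_gun: a hand-held tape dispenser standing on its foot on the left with its roll upright, about 190 x 62 x 110 mm; origin under it, x from its grip to its roll
- flask: a dark steel drinking flask, 68 mm across and 210 mm tall, standing on the left; origin under its centre
- small_carton: a closed and taped small carton, 160 x 110 x 70 mm, on the right; origin under its centre
- tape_measure: a grey and black tape measure standing on edge, 68 x 36 x 64 mm, on the right; origin under its centre

How it is judged:
By the outcome, as a careful person would: the job done as asked, in the order asked, and still so for the second after the job is handed in, with the robot touching nothing.
It also fails if it takes over 61 s, if anything falls off the work surface, if the arm or the gripper's body presses on something with over 40 N, if the wrist force passes 120 N, or if a joint passes its speed limit or range.

## Robot

A 6-joint arm with a two-finger parallel gripper is mounted at the origin on the work surface. World frame = base frame: x ahead of the robot, y to its left, z up, the work surface at z = 0. Lengths are in m, angles in rad, forces in N, time in s.
With the tool pointing down it reaches from about 0.375 to 0.9 m from the base axis. Payload 3.1 kg.
Tool frame: the origin (TCP) lies at the centre of the arm's flange, where the gripper is bolted on; the fingertips stand tip_reach ahead of it and the grasp point (between the pads) lies 164 mm ahead of it (tip_reach is the distance from the TCP to the fingertips, in m); z points along the fingers, y is the direction in which the jaws open and shut (so a half turn about z gives the same grasp; the last joint's range is limited). The gripper opens to 87 mm and grips with 3 to 60 N. Pads are 19 mm wide; open, the fingers measure 117 mm over their backs; the gripper's body (75 mm by 190 mm) begins 51 mm behind the grasp point.
Start: joints at [1.103, 0.527, 1.433, -0, 1.181, -0.178], TCP at [0.178, 0.599, 0.405] pointing down, gripper open.
Joint ranges: [-3.08, 3.08], [-0.75, 2.2], [0.22, 2.44], [-1.43, 4.57], [0, 2.65], [-2.85, 2.85]. Speed limits (rad/s): [2.79, 2.79, 3.14, 3.14, 3.14, 3.14].

## Interface

Orientations are given as a unit quaternion [x, y, z, w].
In Python, from rig import get_obs, camera, hand_in, tip_reach gives the robot as it stands. The module is installed in compiled form; this text tells all that it offers.
- The arm moves only by the tool servo_tool, never from a script. Its argument "steps" is one flat list of numbers, 5 for each row, row after row: the finger opening in m, from 0 to 0.087, then the shift along the tool's x, y, z in m, then the turn about the tool's z in rad. A call has 1 to 12 rows; each row is the pose to reach, as a shift and turn from the pose commanded when the call began, along the tool's axes at that moment; what a row does not reach only later rows make up. A row lasts 1/8 s, in which the tool goes at most 62.5 mm and 10.7 degrees, less where a joint would pass 70% of its speed; a pose out of reach is approached as far as the arm can. A call with a gripper value outside its range is refused whole. The fingers move at their own pace and stop on an object; "force" is the grip in N (left out, the last holds). Time passes only in rows, so rows that repeat a pose let the fingers close. It gives the time, the measured TCP pose, the force and the opening at its end, in the units of the state.
- get_obs(): the state, without advancing time (a new reading comes with each control period).
- camera(name): name is "scene" or "top"; returns a dict with "pixels" (384x512x3 uint8, blue, green, red), "vertical_fov" (degrees; the focal length in pixels is half the picture's height over the tangent of half this angle, whatever the lens; pixels are square), "cx", "cy" (the principal point, pixels), "T" (4x4, takes a point from camera to world coordinates). Camera axes: x right, y up, looking along -z (the intrinsics and any distortion apply to the point x, -y, -z); pixel columns grow to the right and rows downward; lengths in m; the calibration is good to about 2 mm. A picture is of the moment at which its call begins. There is no depth.
- hand_in(): hands the job in, once; it reports no verdict.
The state is a dict: "time": time; "q": joint angles; "joint_velocities": joint speeds; "joint_torque": joint torques, N m; "position": TCP position; "tool_rot": TCP orientation; "ft_force": force on the tool from outside, world axes, zero at the start; "moment": the same for the moment, N m; "grip_width": finger opening in m.
Only numpy, scipy, OpenCV 4.12 (cv2) and the standard library are available. Lean on these libraries where they do the work, as an engineer would, in place of code of your own. Each camera call takes 0.05 s, during which the arm holds its last target.

## Working session

There is one attempt and no reset: what is moved stays moved. The work goes in short steps, Python scripts to look and compute and a tool call to move; the robot and the scene stay as the last step left them, time stands still between calls to the robot, and variables do not carry over. Pictures are saved under pics/ and viewed, and the job is handed in when it is done.

Besides the shell and the picture viewer there is one more tool, called after "Request:" as name(argument=value, ...) on one line, values as JSON. servo_tool: Moves the arm, as the interface text tells. Its arguments: {"type":"object","properties":{"steps":{"type":"array"},"force":{"type":"number"}},"required":["steps"]}

```bash
mkdir -p pics
python3 - <<'E'
from rig import get_obs, camera, tip_reach
import cv2,numpy as np
print(get_obs(), tip_reach)
for n in("scene","top"):
    c=camera(n); cv2.imwrite(f"pics/{n}0.png",c["pixels"]); print(n,{k:v for k,v in c.items() if k!="pixels"})
E
```

```text
{'time': 0.0, 'q': array([ 1.10348889e+00,  5.28468237e-01,  1.43389575e+00,  3.13268842e-05,
        1.18135479e+00, -1.78531676e-01]), 'joint_velocities': array([ 0.00033059,  0.00093025,  0.00106033,  0.00012475,  0.00107946,
       -0.00072957]), 'joint_torque': array([ 7.99815771e-04, -4.40042567e+01, -1.76592135e+01,  6.32665493e-02,
        5.81449619e-02, -1.65108199e-04]), 'position': array([0.17782026, 0.59881975, 0.40377201]), 'tool_rot': array([ 1.43892524e-01,  9.89592750e-01, -1.00351473e-03, -3.51082577e-04]), 'ft_force': array([-0.79582192,  0.89603893, -0.43557958]), 'moment': array([ 0.00683257, -0.05996967, -0.03429581]), 'grip_width': 0.08673017440646576} 0.1822
scene {'vertical_fov': 51.45276189476402, 'cx': 250.01359125149253, 'cy': 190.37019344128106, 'T': array([[ 0.62739798, -0.55577478,  0.54542293,  1.14793205],
       [ 0.77859252,  0.45929719, -0.42759768, -0.51512526],
       [-0.01286322,  0.69293614,  0.72088421,  0.99311161],
       [ 0.        ,  0.        ,  0.        ,  1.        ]])}
top {'vertical_fov': 52.44061711516306, 'cx': 259.3140234070975, 'cy': 185.0071602574908, 'T': array([[-5.96144815e-02,  9.77549449e-01, -2.02096977e-01,
         2.58354378e-01],
       [-9.98221454e-01, -5.84214978e-02,  1.18683190e-02,
        -1.53772618e-02],
       [-2.04939372e-04,  2.02445062e-01,  9.79293600e-01,
         1.31513557e+00],
       [ 0.00000000e+00,  0.00000000e+00,  0.00000000e+00,
         1.00000000e+00]])}
```

View pics/scene0.png

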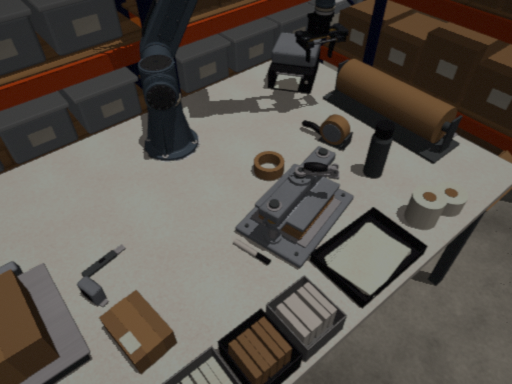

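View pics/top0.png

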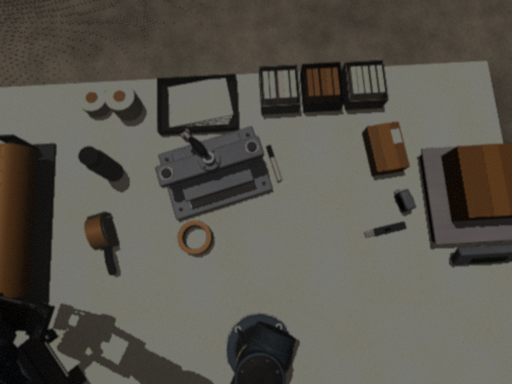

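The overview shows the press near top (212,170) and scene (297,205), with the crank pointing to the upper left in the top view. I'll enlarge both.

Run:
```python
import cv2
a=cv2.imread("pics/scene0.png")[140:270,225:365]; b=cv2.imread("pics/top0.png")[120:220,145:285]
f=lambda i,k:cv2.convertScaleAbs(cv2.resize(i,None,fx=k,fy=k,interpolation=cv2.INTER_CUBIC),alpha=1.6,beta=15)
cv2.imwrite("pics/s1.png",f(a,4.5)[:600]); cv2.imwrite("pics/t1.png",f(b,5.7))
```

```text
(no output)
```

View pics/s1.png

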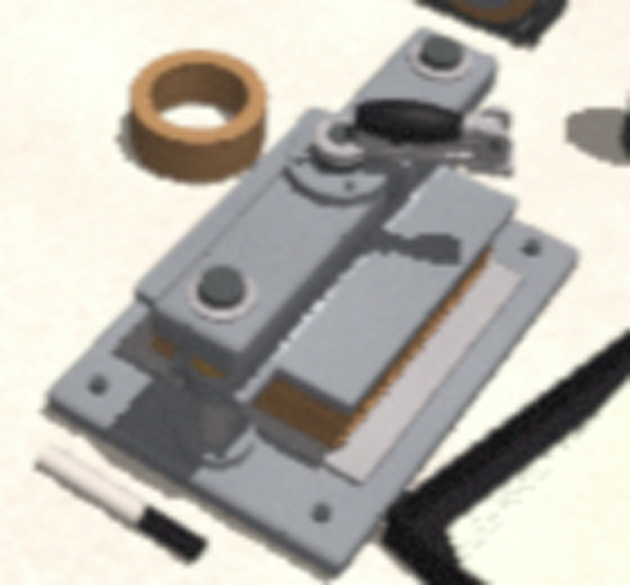

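View pics/t1.png

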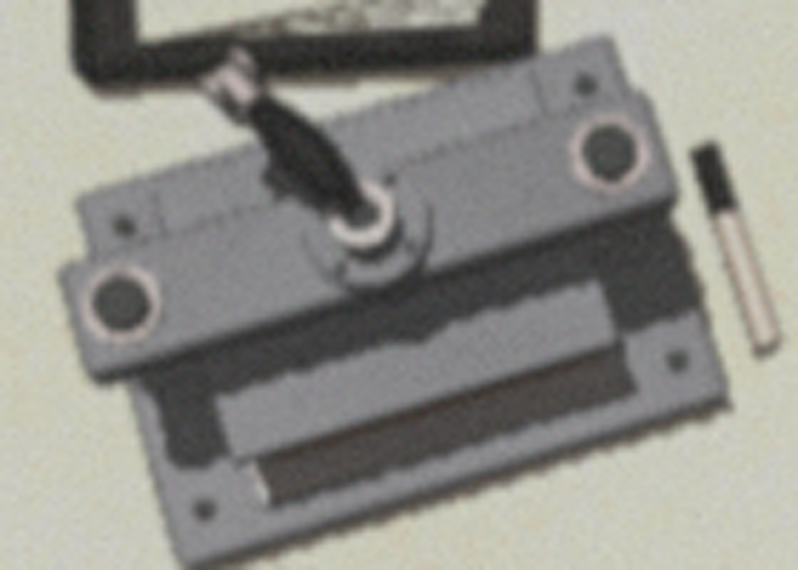

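```bash
cat > h.py <<'E'
import numpy as np
from rig import camera
def cal(n):
    c=camera(n); return c
def ray(c,u,v):
    f=192/np.tan(np.radians(c["vertical_fov"])/2)
    d=np.array([(u-c["cx"])/f,-(v-c["cy"])/f,-1]); return c["T"][:3,3],c["T"][:3,:3]@d
def onz(c,u,v,z):
    o,d=ray(c,u,v); return (o+d*(z-o[2])/d[2])
def tri(rs):
    A=0;b=0
    for o,d in rs:
        d=d/np.linalg.norm(d);P=np.eye(3)-np.outer(d,d);A=A+P;b=b+P@o
    p=np.linalg.solve(A,b); return p,[np.linalg.norm(np.cross(p-o,d/np.linalg.norm(d))) for o,d in rs]
def proj(c,p):
    f=192/np.tan(np.radians(c["vertical_fov"])/2)
    q=c["T"][:3,:3].T@(np.array(p)-c["T"][:3,3]); return c["cx"]+f*q[0]/-q[2], c["cy"]+f*q[1]/q[2]
E
python3 - <<'E'
from h import *
np.set_printoptions(precision=4,suppress=True)
t=cal("top");s=cal("scene")
P={'nutL':((166.4,173.0),(322.8,151.6),.185),'nutR':((251.7,146.8),(274.3,204),.185),'hub':((208.2,157.7),(300.1,171.6),.204),'fork':((186.2,134.4),(334.6,170.7),.228)}
R={}
for k,(a,b,z) in P.items():
    print(k,onz(t,*a,z),onz(s,*b,z),*tri([ray(t,*a),ray(s,*b)]))
    R[k]=(onz(t,*a,z)+onz(s,*b,z))/2
print(np.linalg.norm(R['nutL']-R['nutR']),(R['nutL']+R['nutR'])/2,np.linalg.norm((R['hub']-R['fork'])[:2]))
E
```

```text
nutL [0.5446 0.2451 0.185 ] [0.5504 0.2421 0.185 ] [0.5462 0.2467 0.1795] [np.float64(0.00045744128658673953), np.float64(0.0004574412865867039)]
nutR [ 0.6106 -0.0131  0.185 ] [ 0.6187 -0.0171  0.185 ] [ 0.6133 -0.0127  0.1772] [np.float64(0.0004691528875112011), np.float64(0.0004691528875111921)]
hub [0.5789 0.1169 0.204 ] [0.5843 0.1107 0.204 ] [0.5801 0.1168 0.1976] [np.float64(0.0010444109507772566), np.float64(0.0010444109507773316)]
fork [0.6464 0.176  0.228 ] [0.66  0.168 0.228] [0.6515 0.1788 0.2151] [np.float64(0.0006809128123434145), np.float64(0.0006809128123433947)]
0.2672812729775298 [0.5811 0.1142 0.185 ] 0.09227882372036907
```

```bash
cat > fit.py <<'E'
from h import *
from scipy.optimize import least_squares
np.set_printoptions(precision=4,suppress=True)
t=cal("top");s=cal("scene")
T=lambda u,v:(u/5.7+145,v/5.7+120)
S=lambda u,v:(u/4.5+225,v/4.5+140)
# local points (a,b unknown for bolts)
ob=[(t,T(122,302),'n+'),(t,T(608,153),'n-'),(s,S(440,52),'n+'),(s,S(222,288),'n-'),
(t,T(585,85),'b+-'),(t,T(124,226),'b++'),(t,T(678,360),'b--'),(t,T(205,510),'b-+'),
(s,S(98,385),'b--'),(s,S(321,512),'b+-'),(s,S(531,247),'b++'),
(t,T(235,82),'f'),(s,S(493,138),'f'),(t,T(360,213),'h'),(s,S(338,142),'h')]
def pts(p):
    x,y,w,cr,a,b=p[:6]
    def loc(k):
        if k[0]=='n': return [0,.135*(1 if k[1]=='+' else -1),.185]
        if k[0]=='b': return [a*(1 if k[1]=='+' else -1),b*(1 if k[2]=='+' else -1),.028]
        if k=='f': return [.095*np.cos(cr),-.095*np.sin(cr),.226]
        return [0,0,.204]
    R=np.array([[np.cos(w),-np.sin(w),0],[np.sin(w),np.cos(w),0],[0,0,1]])
    return lambda k:R@np.array(loc(k))+[x,y,0]
def pr(c,P,k1,dx,dr):
    f=192/np.tan(np.radians(c["vertical_fov"])/2)
    import cv2
    R=cv2.Rodrigues(np.array(dr))[0]
    q=R@(c["T"][:3,:3].T@(P-c["T"][:3,3]-dx)); m=np.array([q[0],-q[1]])/-q[2]
    m=m*(1+k1*(m@m)); return np.array([c["cx"]+f*m[0],c["cy"]+f*m[1]])
def res(p):
    L=pts(p); r=[]
    for c,uv,k in ob:
        i=0 if c is t else 1
        r+=list((pr(c,L(k),p[6+i],p[8+3*i:11+3*i],p[14+3*i:17+3*i])-uv)/.7)
    return np.array(r+list(np.array(p[6:8])/.15)+list(np.array(p[8:14])/.002)+list(np.array(p[14:20])/.002))
f=least_squares(res,[.58,.115,.25,-.48,.1,.15]+[0]*14)
if __name__=="__main__":
    print(f.x[:6],'k',f.x[6:8],f.x[8:14],f.x[14:]);print(f.cost);print((f.fun[:2*len(ob)]*.7).reshape(-1,2))
    L=pts(f.x);print('hinge',L('f'))
    C=np.linalg.inv(f.jac.T@f.jac);print(np.sqrt(np.diag(C))[:8])
E
python3 fit.py
```

```text
[ 0.5798  0.1171  0.2526 -0.436   0.0904  0.1454] k [-0.1137 -0.1436] [ 0.0005 -0.0001  0.0005 -0.0005  0.0001  0.0017] [-0.0002  0.0001  0.0001 -0.0008 -0.0005 -0.    ]
11.107292607216403
[[-0.3071 -0.0485]
 [ 0.1066 -0.6477]
 [ 0.0497 -0.3368]
 [-0.0632 -0.8163]
 [-0.0449  0.2309]
 [ 0.3471  0.4976]
 [-0.2232  0.5013]
 [ 0.1004  0.3341]
 [-0.089   0.8306]
 [-0.2407  0.9751]
 [-0.5121  1.0842]
 [-0.0226 -1.295 ]
 [ 0.0768 -1.171 ]
 [ 0.0814  0.3892]
 [ 0.6159 -0.8324]]
hinge [0.6532 0.1774 0.226 ]
[0.0025 0.0025 0.0049 0.0201 0.001  0.0011 0.0952 0.1057]
```

The fit of both cameras is consistent to about 1 px with mild barrel distortion (k about -0.12). It gives the hub at (0.580, 0.117), press yaw 0.253, crank about -0.44 and the hinge at (0.653, 0.177). Next I'll check the sleeve's height and work out the hover.

```bash
cat >> fit.py <<'E'
def unpx(c,u,v,z,p=f.x):
    i=0 if c is t else 1
    r=least_squares(lambda q:pr(c,np.array([q[0],q[1],z]),p[6+i],p[8+3*i:11+3*i],p[14+3*i:17+3*i])-[u,v],[.6,.15]); return r.x
def pp(c,P,p=f.x):
    i=0 if c is t else 1
    return pr(c,np.array(P),p[6+i],p[8+3*i:11+3*i],p[14+3*i:17+3*i])
E
python3 - <<'E'
from fit import *
a=f.x[2]-f.x[3]; h=np.array([f.x[0],f.x[1]]); d=np.array([np.cos(a),np.sin(a)])
print('arm angle',a)
for th in(0,.06,.12):
    g=np.r_[h+d*(.095-.055*np.cos(th)),.222+.055*np.sin(th)]
    u=pp(s,g);v=pp(t,g); print(th,g,(u-[225,140])*4.5,(v-[145,120])*5.7)
from rig import get_obs
from scipy.spatial.transform import Rotation as R
o=get_obs(); M=R.from_quat(o['tool_rot']).as_matrix()
print(M.T@(np.r_[h+d*.040,.49]-o['position']))
y=np.arctan2(M[1,1],M[0,1]); print('turn',(y-(a-np.pi/2)))
E
```

```text
arm angle 0.6885809399205759
0 [0.6107 0.1425 0.222 ] [405.6703 125.8753] [305.0479 151.0474]
0.06 [0.6108 0.1426 0.2253] [406.3598 122.0704] [303.9495 148.9965]
0.12 [0.611  0.1427 0.2286] [407.362  118.3048] [302.5976 146.6717]
[-0.5449 -0.3144 -0.0853]
turn 2.1642192705343395
```

Request:
servo_tool(steps=[0.087,0,0,-0.06,0.18,0.087,-0.05,-0.03,-0.085,0.36,0.087,-0.1,-0.058,-0.085,0.54,0.087,-0.154,-0.089,-0.085,0.72,0.087,-0.208,-0.12,-0.085,0.9,0.087,-0.262,-0.151,-0.085,1.08,0.087,-0.316,-0.182,-0.085,1.26,0.087,-0.37,-0.213,-0.085,1.44,0.087,-0.424,-0.244,-0.085,1.62,0.087,-0.478,-0.276,-0.085,1.8,0.087,-0.52,-0.3,-0.085,1.98,0.087,-0.545,-0.3144,-0.085,2.164], force=20)

```text
time: 1.9
position: [0.6125, 0.1401, 0.4896]
tool_rot: [0.943, 0.334, 0.0, 0.0]
ft_force: [-0.7, 0.7, -0.1]
grip_width: 0.0867
```

```bash
cat > look.py <<'E'
import sys,cv2
from rig import camera,get_obs
n=sys.argv[1]
f=lambda i,k:cv2.convertScaleAbs(cv2.resize(i,None,fx=k,fy=k,interpolation=cv2.INTER_CUBIC),alpha=1.6,beta=15)
a=camera("scene")["pixels"][110:240,225:365]
cv2.imwrite(f"pics/s{n}.png",f(a,4.5))
E
python3 look.py 2
python3 - <<'E'
from rig import get_obs
o=get_obs();print(o['q'],o['position'],o['tool_rot'],o['joint_velocities'],o['ft_force'],o['time'])
E
```

```text
[ 0.04436872  0.45496262  1.31603436 -0.00281787  1.36734918  0.94181762] [0.61445185 0.13804919 0.48940941] [0.94376324 0.33061519 0.00115663 0.00178954] [ 0.04049266 -0.0216286   0.04069585  0.01898091 -0.00477385 -0.2169685 ] [ 3.44165491 -1.36817836  0.1816101 ] 1.95
```

View pics/s2.png

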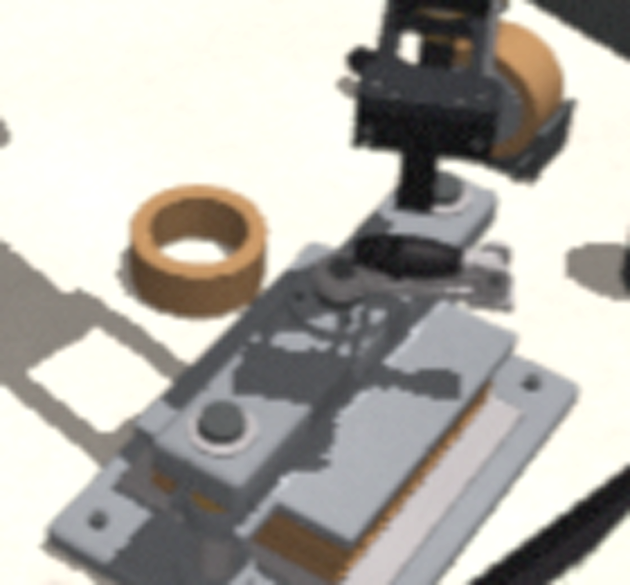

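Request:
servo_tool(steps=[0.06,0,0,0,0,0.06,0,0,0,0])

```text
time: 2.2
position: [0.61, 0.1434, 0.4897]
tool_rot: [0.941, 0.339, -0.0, -0.0]
ft_force: [0.6, -0.4, 0.2]
grip_width: 0.0739
```

```bash
cat > st.py <<'E'
from rig import get_obs
import numpy as np
np.set_printoptions(precision=4,suppress=True)
from scipy.spatial.transform import Rotation as R
o=get_obs();M=R.from_quat(o['tool_rot']).as_matrix()
print('t',o['time'],'q',o['q'],'pos',o['position'],'yang',np.arctan2(M[1,1],M[0,1]),'F',o['ft_force'],'Ftool',M.T@o['ft_force'],'w',o['grip_width'])
print(M)
E
python3 st.py
```

```text
t 2.2 q [0.0527 0.4506 1.3227 0.0005 1.3693 0.9322] pos [0.61   0.1434 0.4897] yang -0.8796045043678752 F [ 0.5648 -0.3737  0.2429] Ftool [ 0.1969  0.6477 -0.2436] w 0.07393276945251118
[[ 0.7705  0.6375 -0.001 ]
 [ 0.6375 -0.7705  0.0005]
 [-0.0005 -0.001  -1.    ]]
```

Request:
servo_tool(steps=[0.06,0,0,0.05,0,0.06,0,0,0.085,0,0.06,0,0,0.098,0,0.06,0,0,0.098,0,0.02,0,0,0.098,0,0.02,0,0,0.098,0,0.02,0,0,0.098,0,0.02,0,0,0.098,0,0.02,0,0,0.098,0], force=20)

```text
time: 3.32
position: [0.6102, 0.1433, 0.3919]
tool_rot: [0.941, 0.337, -0.001, -0.001]
ft_force: [-3.0, 4.2, 2.3]
grip_width: 0.0262
```

```bash
python3 st.py; python3 look.py 3
```

```text
t 3.325 q [0.0521 0.5442 1.4408 0.0026 1.1584 0.9334] pos [0.6102 0.1433 0.3919] yang -0.8823433956845692 F [-3.0146  4.1515  2.2567] Ftool [ 0.3096 -5.1278 -2.2415] w 0.02623624787580668
[[ 0.7722  0.6353 -0.0019]
 [ 0.6353 -0.7722  0.0023]
 [-0.     -0.003  -1.    ]]
```

View pics/s3.png

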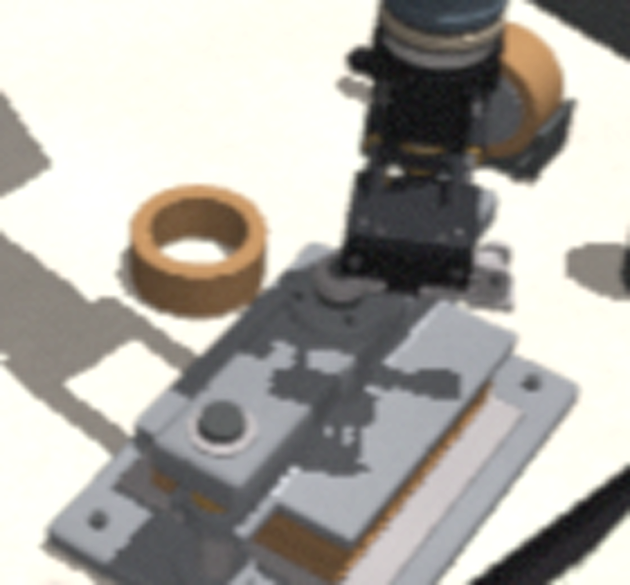

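Request:
servo_tool(steps=[0.02,0.0011,0,-0.0066,0,0.02,0.003,0,-0.013,0,0.02,0.0057,0,-0.0192,0,0.02,0.0091,0,-0.0249,0,0.02,0.0132,0,-0.0302,0,0.02,0.018,0,-0.035,0])

```text
time: 4.12
position: [0.6221, 0.1531, 0.4253]
tool_rot: [0.941, 0.338, -0.007, -0.0]
ft_force: [-10.9, -2.0, -0.6]
grip_width: 0.0268
```

```bash
python3 st.py; python3 look.py 4
```

```text
t 4.125 q [ 0.0678  0.5308  1.3636 -0.0036  1.261   0.9503] pos [0.6221 0.1531 0.4253] yang -0.8813585377541764 F [-10.9424  -1.9908  -0.5673] Ftool [-9.7008 -5.4213  0.7242] w 0.0267907473183985
[[ 0.7715  0.6361 -0.0136]
 [ 0.6361 -0.7716 -0.0043]
 [-0.0132 -0.0053 -0.9999]]
```

View pics/s4.png

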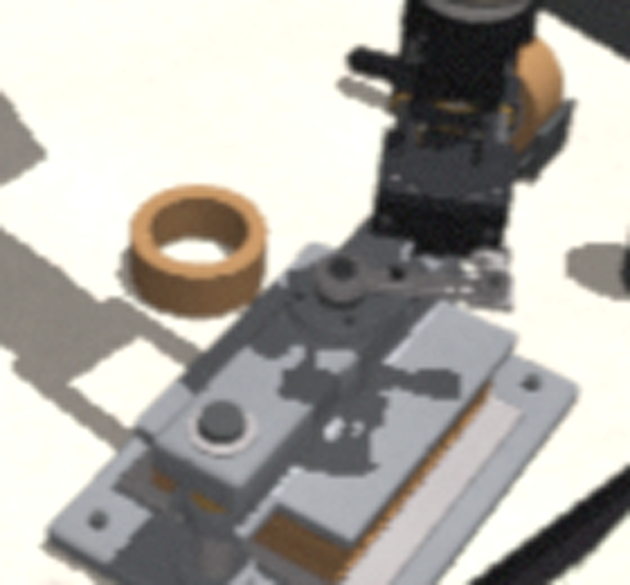

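Request:
servo_tool(steps=[0.02,0.0042,-0.001,-0.0055,0,0.02,0.0099,-0.002,-0.0095,0,0.02,0.016,-0.002,-0.0127,0,0.02,0.0225,-0.002,-0.015,0,0.02,0.0295,-0.002,-0.0165,0,0.02,0.0367,-0.002,-0.017,0,0.02,0.039,-0.002,-0.017,0,0.02,0.039,-0.002,-0.017,0])

```text
time: 5.18
position: [0.6531, 0.1797, 0.4464]
tool_rot: [0.941, 0.338, -0.001, 0.001]
ft_force: [-6.4, 0.0, 7.0]
grip_width: 0.0263
```

```bash
python3 st.py; python3 look.py 5
```

```text
t 5.175 q [ 0.1043  0.5629  1.242  -0.0026  1.3375  0.9867] pos [0.6531 0.1797 0.4464] yang -0.8818177658660069 F [-6.3699  0.0355  7.0454] Ftool [-4.9089 -4.0652 -7.042 ] w 0.02633660713681639
[[ 0.7719  0.6357 -0.0005]
 [ 0.6357 -0.7719 -0.0026]
 [-0.0021  0.0017 -1.    ]]
```

View pics/s5.png

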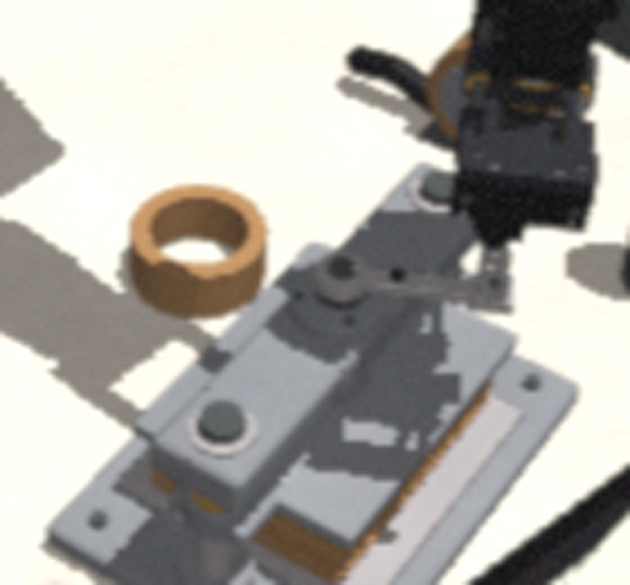

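Request:
servo_tool(steps=[0.02,0.003,0,0.002,0,0.02,0.003,0,0.002,0])

```text
time: 5.48
position: [0.6559, 0.1815, 0.4462]
tool_rot: [0.941, 0.338, 0.001, 0.002]
ft_force: [-6.2, 0.1, 11.5]
grip_width: 0.0256
```

```bash
python3 st.py
```

```text
t 5.475 q [ 0.1067  0.5672  1.2345 -0.0027  1.3369  0.9892] pos [0.6559 0.1815 0.4462] yang -0.8818747651922036 F [-6.1806  0.0723 11.4758] Ftool [ -4.7132  -3.9409 -11.4958] w 0.02564856318812648
[[ 0.7719  0.6357  0.0032]
 [ 0.6357 -0.7719 -0.0023]
 [ 0.001   0.0038 -1.    ]]
```

Request:
servo_tool(steps=[0.02,0.0025,0,-0.003,0,0.02,0.0025,0,-0.003,0])

```text
time: 5.72
position: [0.6575, 0.1827, 0.4464]
tool_rot: [0.941, 0.338, -0.001, 0.002]
ft_force: [-4.3, -1.1, 3.8]
grip_width: 0.0258
```

```bash
python3 st.py
```

```text
t 5.725 q [ 0.1083  0.5706  1.2273 -0.0036  1.3449  0.9912] pos [0.6575 0.1827 0.4464] yang -0.8820134117355298 F [-4.3254 -1.063   3.847 ] Ftool [-4.0263 -1.9197 -3.8395] w 0.025837864178293667
[[ 0.772   0.6356 -0.0008]
 [ 0.6356 -0.772  -0.0037]
 [-0.003   0.0023 -1.    ]]
```

Request:
servo_tool(steps=[0.02,0.003,0,0,0,0.02,0.003,0,0,0])

```text
time: 5.98
position: [0.66, 0.1848, 0.4464]
tool_rot: [0.941, 0.338, -0.001, 0.001]
ft_force: [-4.6, -0.4, 3.7]
grip_width: 0.0255
```

```bash
python3 st.py; python3 look.py 6
python3 - <<'E'
from rig import camera
import cv2
b=camera("top")["pixels"][110:210,135:275]
cv2.imwrite("pics/t6.png",cv2.convertScaleAbs(cv2.resize(b,None,fx=5.7,fy=5.7,interpolation=cv2.INTER_CUBIC),alpha=1.8,beta=20))
E
```

```text
t 5.975 q [ 0.1108  0.5749  1.2192 -0.0031  1.3482  0.9936] pos [0.66   0.1848 0.4464] yang -0.8821039808608878 F [-4.5555 -0.4152  3.6654] Ftool [-3.789  -2.5665 -3.6628] w 0.025482294502490423
[[ 0.7721  0.6355 -0.0003]
 [ 0.6355 -0.7721 -0.0031]
 [-0.0022  0.0022 -1.    ]]
```

View pics/s6.png

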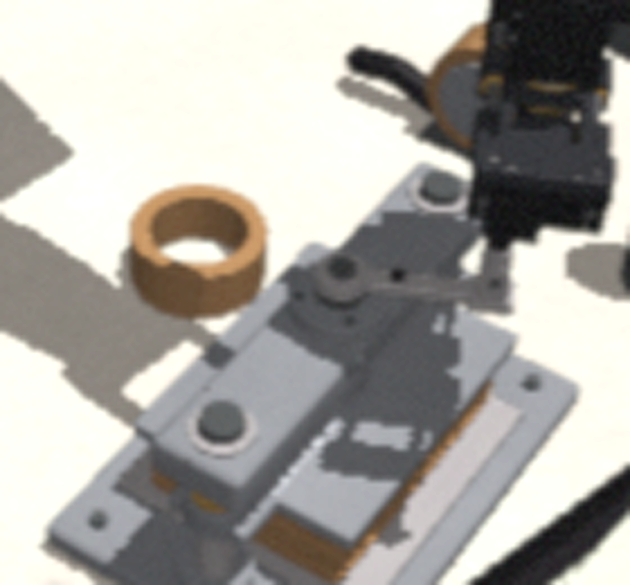

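View pics/t6.png

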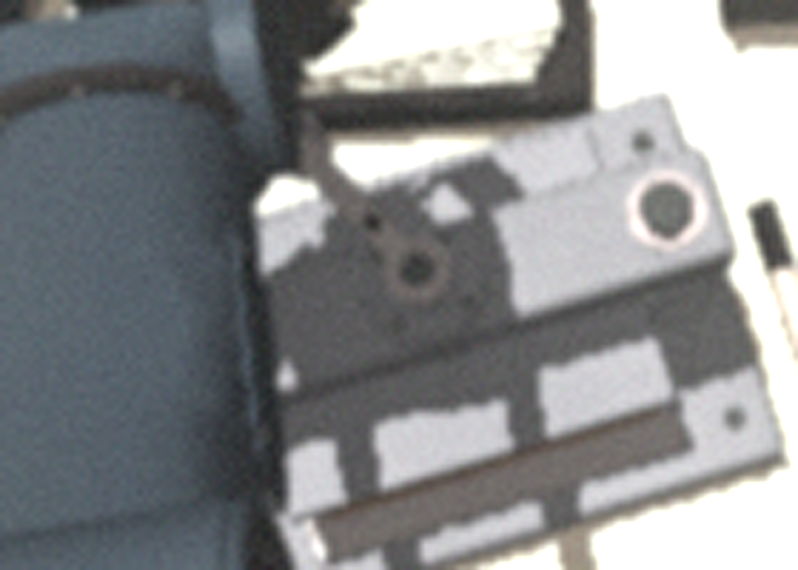

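Run:
```python
from fit import *
from rig import get_obs
o=get_obs();g=o['position']+np.array([0,0,-.164])
S2=lambda p:(pp(s,p)-[225,110])*4.5
a=f.x[2]-f.x[3]; h=np.array(f.x[:2]); d=np.array([np.cos(a),np.sin(a)])
print('grasp',g,S2(g))
for z in(.222,.232,.243,.277,.311): print(z,S2(np.r_[h+d*.095,z]))
print('hub',S2(np.r_[h,.204]), (pp(t,np.r_[h,.204])-[135,110])*5.7)
print('tips',S2(g-[0,0,.018]))
import cv2
im=cv2.imread("pics/s6.png")[150:330,400:630]
cv2.imwrite("pics/s6z.png",cv2.convertScaleAbs(cv2.resize(im,None,fx=3.4,fy=3.3),alpha=1.3,beta=20))
```

```text
grasp [0.6599 0.1847 0.2824] [522.2968 200.5493]
0.222 [492.4786 272.3655]
0.232 [494.6532 260.7353]
0.243 [497.0712 247.774 ]
0.277 [504.7199 206.5664]
0.311 [512.6396 163.5566]
hub [340.7713 273.2543] [417.464  272.2184]
tips [518.0078 222.7237]
```

View pics/s6z.png

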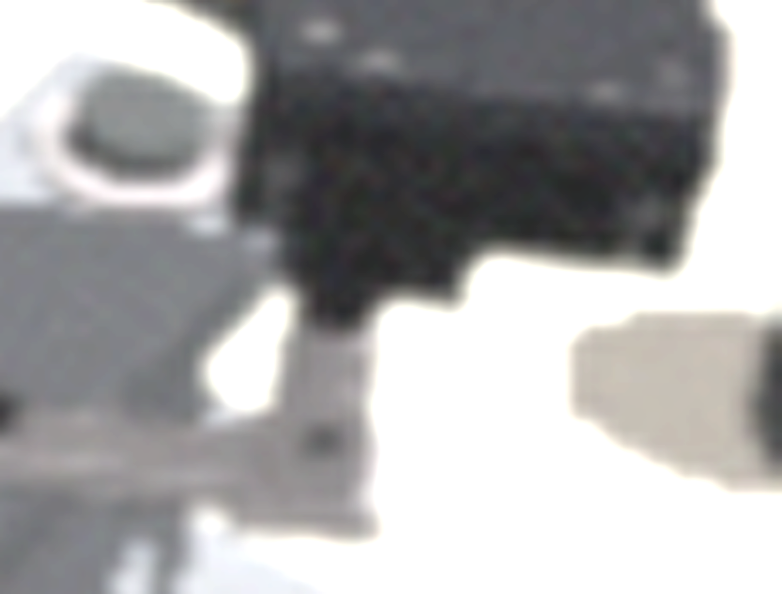

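In the zoom the handle looks upright: the sleeve bottom is at crop (498,247) and an upright handle predicts (497,248). The fingers have slid a few mm outward along it. Next I'll estimate the platen height from the first scene picture.

Run:
```python
from fit import *
x,y,w=f.x[:3]
for z in(.098,.104,.110):
    r=[]
    for l in((.085,-.1125),(.085,.1125)):
        P=np.array([x+l[0]*np.cos(w)-l[1]*np.sin(w),y+l[0]*np.sin(w)+l[1]*np.cos(w),z]); r.append((pp(s,P)-[225,140])*4.5); P[2]-=.014; r.append((pp(s,P)-[225,140])*4.5)
    print(z,*r)
import cv2
a=cv2.imread("pics/scene0.png")[180:245,275:345]
cv2.imwrite("pics/pl.png",cv2.convertScaleAbs(cv2.resize(a,None,fx=9,fy=9,interpolation=cv2.INTER_CUBIC),alpha=1.5,beta=10))
```

```text
0.098 [348.5118 413.7584] [346.6643 427.2909] [515.4888 208.2149] [512.5793 222.0515]
0.104 [349.3127 407.8818] [347.4525 421.5218] [516.7476 202.2177] [513.8215 216.1482]
0.11 [350.1192 401.9583] [348.2461 415.7069] [518.0135 196.1796] [515.0707 210.205 ]
```

View pics/pl.png

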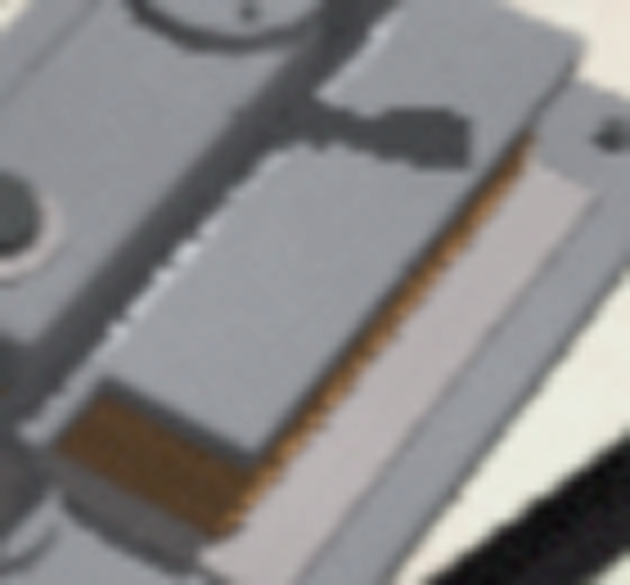

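Request:
servo_tool(steps=[0.08,0,0,0,0,0.08,0,0,0,0,0.08,-0.005,0,0,0,0.08,-0.0104,0,0,0,0.08,-0.0104,0,0,-0.18,0.08,-0.0104,0,0,-0.36,0.08,-0.0104,0,0,-0.54,0.08,-0.0104,0,0,-0.72,0.08,-0.0104,0,0,-0.9,0.08,-0.0104,0,0,-1.08,0.08,-0.0104,0,0,-1.26,0.08,-0.0104,0,0,-1.44])

```text
time: 7.78
position: [0.6519, 0.1788, 0.4447]
tool_rot: [0.482, 0.876, -0.0, 0.0]
ft_force: [-0.1, 0.4, 0.6]
grip_width: 0.08
```

```bash
python3 st.py; python3 look.py 7
```

```text
t 7.775 q [ 0.1028  0.5621  1.2482 -0.0003  1.3312 -0.461 ] pos [0.6519 0.1788 0.4447] yang 0.5638936404373271 F [-0.1124  0.3882  0.6445] Ftool [ 0.3879  0.1124 -0.6447] w 0.08002647546620112
[[-0.5345  0.8452  0.0001]
 [ 0.8452  0.5345 -0.0003]
 [-0.0003 -0.0001 -1.    ]]
```

View pics/s7.png

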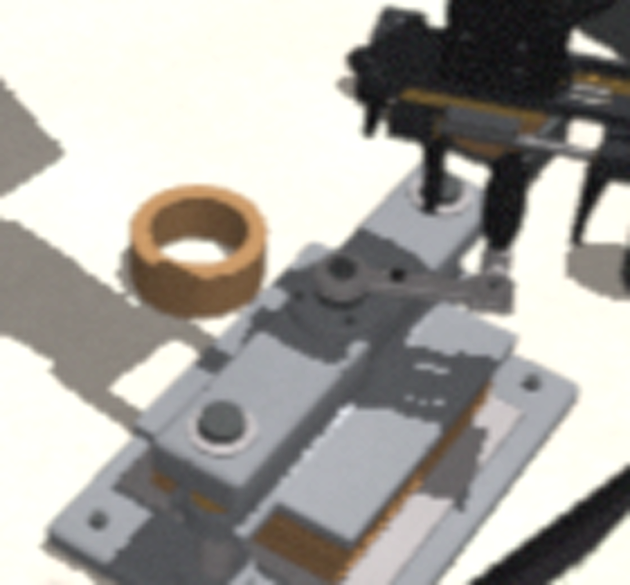

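Request:
servo_tool(steps=[0.08,0,0,0,-0.18,0.08,0,0,0,-0.36,0.08,0,0,0,-0.54,0.08,0,0,0,-0.72,0.08,0,0,0,-0.9,0.08,0,0,0,-1.08,0.08,0,0,0,-1.26,0.08,0,0,0,-1.44,0.08,0,0,0,-1.62,0.08,0,0,0,-1.8,0.08,0,0,0,-1.98,0.08,0,0,0,-2.1])

```text
time: 9.32
position: [0.652, 0.1789, 0.4447]
tool_rot: [-0.518, 0.855, -0.0, -0.0]
ft_force: [-0.2, 0.2, 0.8]
grip_width: 0.0798
```

Request:
servo_tool(steps=[0.015,0,0,0,0,0.015,0,0,0,0,0.015,0,0,0,0,0.015,0,0,0,0,0.015,0,0,0,0,0.015,0,0,0,0], force=8)

```text
time: 10.07
position: [0.6521, 0.1791, 0.4447]
tool_rot: [-0.517, 0.856, -0.0, 0.0]
ft_force: [0.1, -0.2, -0.5]
grip_width: 0.0283
```

```bash
python3 st.py; python3 look.py 8
```

```text
t 10.075 q [ 0.1031  0.5624  1.2474 -0.      1.3317 -2.5547] pos [0.6521 0.1791 0.4447] yang 2.657815962111977 F [ 0.1049 -0.1807 -0.5125] Ftool [ 0.1112 -0.1769  0.5125] w 0.028250707517625828
[[-0.4651 -0.8852  0.    ]
 [-0.8852  0.4651 -0.    ]
 [ 0.     -0.     -1.    ]]
```

View pics/s8.png

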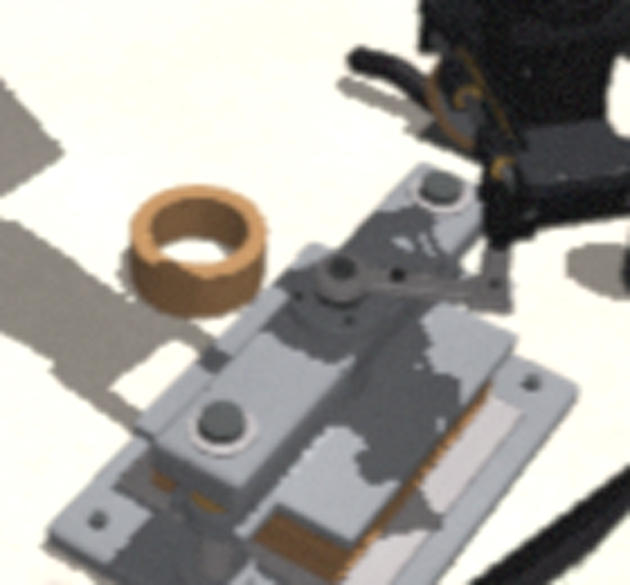

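```bash
cat > tab.py <<'E'
import numpy as np,sys
L=.393;r=.095
def tab(phis):
    out=[]
    for p in phis:
        er=np.array([-np.cos(L),-np.sin(L)])if 0 else np.array([-.929,-.370]);et=np.array([.370,-.929])
        s=r*((np.cos(p)-1)*er+np.sin(p)*et); out.append(f"0.015, {s[0]:.4f}, {s[1]:.4f}, 0, {p:.3g}")
    return ",  ".join(out)
print(tab(np.arange(1,13)*.1))
print(tab(np.arange(1,13)*.05))
E
python3 tab.py
```

```text
0.015, 0.0040, -0.0086, 0, 0.1,  0.015, 0.0087, -0.0168, 0, 0.2,  0.015, 0.0143, -0.0245, 0, 0.3,  0.015, 0.0207, -0.0316, 0, 0.4,  0.015, 0.0277, -0.0380, 0, 0.5,  0.015, 0.0353, -0.0437, 0, 0.6,  0.015, 0.0434, -0.0486, 0, 0.7,  0.015, 0.0520, -0.0526, 0, 0.8,  0.015, 0.0609, -0.0558, 0, 0.9,  0.015, 0.0701, -0.0581, 0, 1,  0.015, 0.0795, -0.0594, 0, 1.1,  0.015, 0.0890, -0.0598, 0, 1.2
0.015, 0.0019, -0.0044, 0, 0.05,  0.015, 0.0040, -0.0086, 0, 0.1,  0.015, 0.0062, -0.0128, 0, 0.15,  0.015, 0.0087, -0.0168, 0, 0.2,  0.015, 0.0114, -0.0207, 0, 0.25,  0.015, 0.0143, -0.0245, 0, 0.3,  0.015, 0.0174, -0.0281, 0, 0.35,  0.015, 0.0207, -0.0316, 0, 0.4,  0.015, 0.0241, -0.0349, 0, 0.45,  0.015, 0.0277, -0.0380, 0, 0.5,  0.015, 0.0314, -0.0409, 0, 0.55,  0.015, 0.0353, -0.0437, 0, 0.6
```

Request:
servo_tool(steps=[0.015,0.004,-0.0086,0,0.1,0.015,0.0087,-0.0168,0,0.2,0.015,0.0143,-0.0245,0,0.3,0.015,0.0207,-0.0316,0,0.4,0.015,0.0277,-0.038,0,0.5,0.015,0.0353,-0.0437,0,0.6], force=12)

```text
time: 10.88
position: [0.674, 0.1291, 0.4447]
tool_rot: [-0.24, 0.971, 0.003, 0.0]
ft_force: [-1.7, 4.9, 0.5]
grip_width: 0.0269
```

```bash
cat > st2.py <<'E'
from rig import get_obs
import numpy as np
np.set_printoptions(precision=4,suppress=True)
o=get_obs();g=o['position'];h=np.array([.5798,.1171]);d=g[:2]-h;a=np.arctan2(d[1],d[0])
er=np.array([np.cos(a),np.sin(a)]);et=np.array([er[1],-er[0]])
F=o['ft_force'][:2]
print('t',o['time'],'pos',g,'r',np.hypot(*d),'a',a,'phi',.7082-a,'Frad',F@er,'Ftan',F@et,'Fz',o['ft_force'][2],'w',o['grip_width'],'q6',o['q'][5])
E
python3 st2.py;python3 look.py 9
```

```text
t 10.875 pos [0.674  0.1291 0.4447] r 0.09495604627665843 a 0.12627836401564713 phi 0.5819216359843529 Frad -1.0815568082066775 Ftan -5.082735458161034 Fz 0.4817632251104631 w 0.026867417671315456 q6 -2.0305520344095624
```

View pics/s9.png

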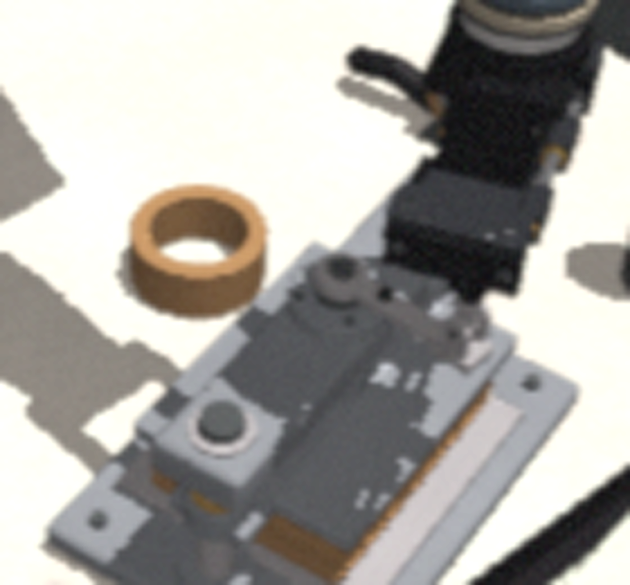

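Request:
servo_tool(steps=[0.015,0.004,-0.0086,0,0.1,0.015,0.0087,-0.0168,0,0.2,0.015,0.0143,-0.0245,0,0.3,0.015,0.0207,-0.0316,0,0.4,0.015,0.0277,-0.038,0,0.5,0.015,0.0353,-0.0437,0,0.6,0.015,0.0434,-0.0486,0,0.7,0.015,0.052,-0.0526,0,0.8,0.015,0.0609,-0.0558,0,0.9,0.015,0.0701,-0.0581,0,1,0.015,0.0795,-0.0594,0,1.1,0.015,0.089,-0.0598,0,1.2])

```text
time: 12.42
position: [0.6244, 0.034, 0.4448]
tool_rot: [0.35, 0.937, 0.002, 0.001]
ft_force: [3.6, 4.3, -2.5]
grip_width: 0.0268
```

```bash
python3 st2.py
```

```text
t 12.425 pos [0.6244 0.034  0.4448] r 0.09428399577416943 a -1.0783218204351837 phi 1.7865218204351838 Frad -2.081564963550427 Ftan -5.204304132479227 Fz -2.4687384196056104 w 0.02683295566582113 q6 -0.9816521222538868
```

Request:
servo_tool(steps=[0.015,0.004,-0.0086,0,0.1,0.015,0.0087,-0.0168,0,0.2,0.015,0.0143,-0.0245,0,0.3,0.015,0.0207,-0.0316,0,0.4,0.015,0.0277,-0.038,0,0.5,0.015,0.0353,-0.0437,0,0.6])

```text
time: 13.18
position: [0.5696, 0.0233, 0.4448]
tool_rot: [0.611, 0.791, 0.002, 0.002]
ft_force: [4.6, 3.3, -4.6]
grip_width: 0.0269
```

```bash
python3 st2.py;python3 look.py 10
```

```text
t 13.175 pos [0.5696 0.0233 0.4448] r 0.09432400167091551 a -1.6786739198334946 phi 2.3868739198334947 Frad -3.7336611816177694 Ftan -4.265211569702644 Fz -4.613488238763932 w 0.02690499989505473 q6 -0.41148295881677893
```

View pics/s10.png

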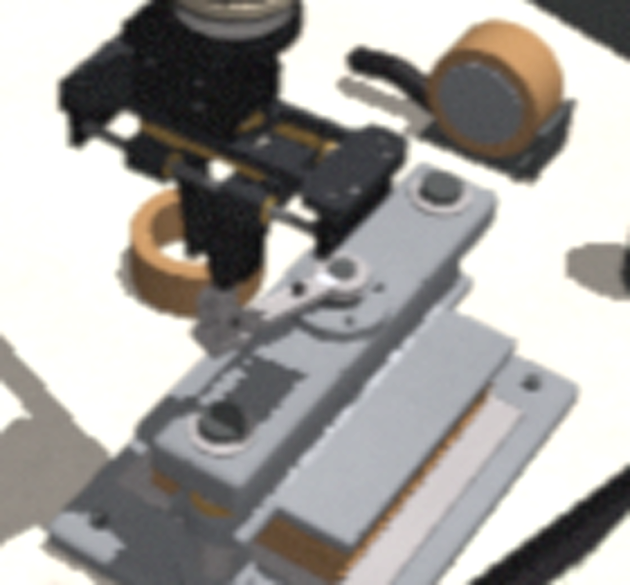

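Run:
```python
import cv2
from rig import camera
im=camera("scene")["pixels"]; cv2.imwrite("pics/scene10.png",im)
a=im[180:245,275:345]
cv2.imwrite("pics/pl2.png",cv2.convertScaleAbs(cv2.resize(a,None,fx=9,fy=9,interpolation=cv2.INTER_CUBIC),alpha=1.5,beta=10))
```

```text
(no output)
```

View pics/pl2.png

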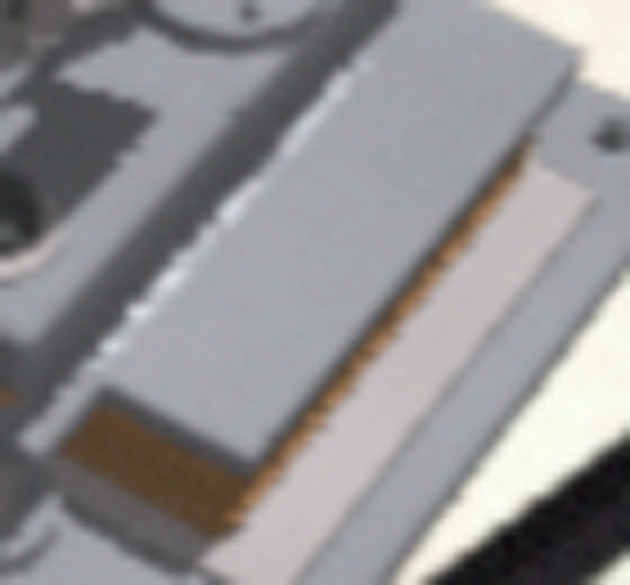

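Request:
servo_tool(steps=[0.015,0.005,-0.0082,0.002,0.1,0.015,0.0097,-0.0164,0.004,0.2])

```text
time: 13.52
position: [0.5529, 0.0272, 0.4443]
tool_rot: [0.687, 0.727, 0.003, 0.006]
ft_force: [4.6, -2.1, 13.7]
grip_width: 0.0267
```

```bash
python3 st2.py
```

```text
t 13.525 pos [0.5529 0.0272 0.4443] r 0.09382596319878973 a -1.861735525061413 phi 2.569935525061413 Frad 0.6810971383939536 Ftan -4.968030445485242 Fz 13.677680699399284 w 0.026696125548549443 q6 -0.20857725563947024
```

Request:
servo_tool(steps=[0.015,0.004,-0.0086,-0.003,0.1,0.015,0.0087,-0.0168,-0.0035,0.2])

```text
time: 13.78
position: [0.5342, 0.035, 0.4448]
tool_rot: [0.756, 0.655, 0.001, 0.003]
ft_force: [5.2, -1.1, -3.9]
grip_width: 0.0267
```

```bash
python3 st2.py
```

```text
t 13.775 pos [0.5342 0.035  0.4448] r 0.09393525297955797 a -2.0781726007824335 phi 2.7863726007824337 Frad -1.599337504451302 Ftan -5.111264353721363 Fz -3.926058910649806 w 0.026704013423012707 q6 0.001212188840923871
```

Idle still (5.1 N). I'll continue in 0.2 rad steps.

Request:
servo_tool(steps=[0.015,0.004,-0.0086,0.0005,0.1,0.015,0.0087,-0.0168,0.0005,0.2])

```text
time: 14.02
position: [0.5188, 0.0457, 0.4447]
tool_rot: [0.817, 0.576, 0.001, 0.004]
ft_force: [3.2, -4.5, -0.7]
grip_width: 0.0271
```

```bash
python3 st2.py
```

```text
t 14.025 pos [0.5188 0.0457 0.4447] r 0.09394885490961774 a -2.2777829796776703 phi 2.9859829796776705 Frad 1.3159706965745148 Ftan -5.38234452422348 Fz -0.6715673060768111 w 0.027066918694193833 q6 0.21851737528635093
```

Request:
servo_tool(steps=[0.015,0.004,-0.0086,0,0.1,0.015,0.0087,-0.0168,0,0.2])

```text
time: 14.28
position: [0.5056, 0.0594, 0.4447]
tool_rot: [0.871, 0.492, 0.0, 0.003]
ft_force: [2.2, -4.5, 0.9]
grip_width: 0.0267
```

```bash
python3 st2.py
```

```text
t 14.275 pos [0.5056 0.0594 0.4447] r 0.0940171164531078 a -2.481065860842609 phi 3.189265860842609 Frad 1.0705299457965292 Ftan -4.927239157291448 Fz 0.8934978137985777 w 0.02669761413398382 q6 0.44310822510116843
```

Request:
servo_tool(steps=[0.015,0.004,-0.0086,0,0.1,0.015,0.0087,-0.0168,0,0.2])

```text
time: 14.52
position: [0.4953, 0.0756, 0.4446]
tool_rot: [0.915, 0.403, 0.0, 0.003]
ft_force: [2.2, -5.8, 0.9]
grip_width: 0.0267
```

Request:
servo_tool(steps=[0.015,0.004,-0.0086,0,0.1])

```text
time: 14.65
position: [0.4915, 0.0843, 0.4446]
tool_rot: [0.934, 0.356, -0.0, 0.003]
ft_force: [1.0, -5.5, 2.3]
grip_width: 0.027
```

```bash
python3 st2.py
```

```text
t 14.65 pos [0.4915 0.0843 0.4446] r 0.09418629028335004 a -2.7862213731159686 phi 3.494421373115969 Frad 0.9522779773322345 Ftan -5.534560017907328 Fz 2.301989585937113 w 0.027016148861906227 q6 0.7917011445052968
```

Still idle, with noise of about ±0.5 N.

Request:
servo_tool(steps=[0.015,0.004,-0.0086,0,0.1,0.015,0.0087,-0.0168,0,0.2])

```text
time: 14.9
position: [0.4865, 0.1028, 0.4446]
tool_rot: [0.965, 0.261, -0.0, 0.003]
ft_force: [-0.6, -4.7, 3.2]
grip_width: 0.0267
```

```bash
python3 st2.py
```

```text
t 14.9 pos [0.4865 0.1028 0.4446] r 0.09436389907131665 a -2.989209325488457 phi 3.697409325488457 Frad 1.314150916985062 Ftan -4.590091134527698 Fz 3.2352881908816475 w 0.02672773981573092 q6 1.029171205083341
```

Request:
servo_tool(steps=[0.015,0.0035,-0.0088,0,0.1,0.015,0.008,-0.017,0,0.2])

```text
time: 15.15
position: [0.485, 0.1216, 0.4446]
tool_rot: [0.987, 0.164, 0.0, 0.003]
ft_force: [0.7, -5.2, 2.5]
grip_width: 0.0272
```

```bash
python3 st2.py
```

```text
t 15.15 pos [0.485  0.1216 0.4446] r 0.09489918358114297 a 3.0942965911576943 phi -2.386096591157694 Frad -0.9685870236421958 Ftan -5.20203636642688 Fz 2.4843848866150724 w 0.027153905164514942 q6 1.267712961522918
```

Request:
servo_tool(steps=[0.015,0.004,-0.0086,0,0.1,0.015,0.0087,-0.0168,0,0.2])

```text
time: 15.4
position: [0.4876, 0.1404, 0.4446]
tool_rot: [0.998, 0.064, -0.0, 0.003]
ft_force: [-0.1, -5.2, 4.3]
grip_width: 0.0272
```

```bash
python3 st2.py
```

```text
t 15.4 pos [0.4876 0.1404 0.4446] r 0.095046173155687 a 2.894346242026837 phi -2.1861462420268367 Frad -1.118349278383579 Ftan -5.042603573092185 Fz 4.299990630909769 w 0.027171322674965186 q6 1.5054706687503407
```

```bash
python3 - <<'E'
import cv2
from rig import camera
im=camera("scene")["pixels"]; cv2.imwrite("pics/scene11.png",im)
a=im[180:245,275:345]
cv2.imwrite("pics/pl3.png",cv2.convertScaleAbs(cv2.resize(a,None,fx=9,fy=9,interpolation=cv2.INTER_CUBIC),alpha=1.5,beta=10))
E
python3 look.py 11
```

```text
(no output)
```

View pics/pl3.png

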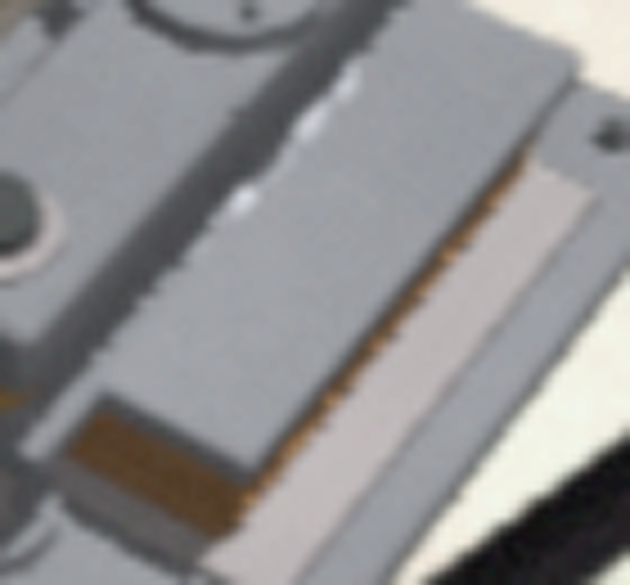

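View pics/s11.png

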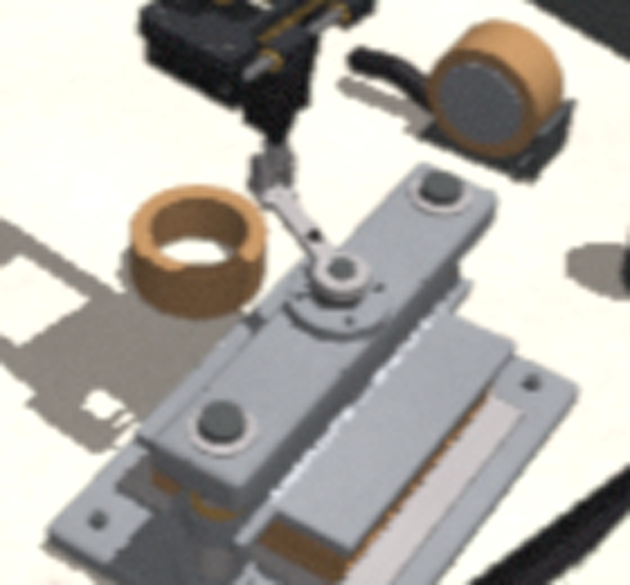

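Request:
servo_tool(steps=[0.015,0.004,-0.0086,0,0.1,0.015,0.0087,-0.0168,0,0.2])

```text
time: 15.75
position: [0.4939, 0.1582, 0.4445]
tool_rot: [0.999, -0.035, -0.0, 0.002]
ft_force: [-2.0, -4.5, 5.6]
grip_width: 0.0269
```

```bash
python3 st2.py
```

```text
t 15.75 pos [0.4939 0.1582 0.4445] r 0.09522337582237184 a 2.6958060897491327 phi -1.9876060897491326 Frad -0.13716112099294853 Ftan -4.962792196896356 Fz 5.5519634597591665 w 0.02686673737760295 q6 1.7382913786321585
```

Request:
servo_tool(steps=[0.015,0.004,-0.0086,-0.0005,0.1,0.015,0.0087,-0.0168,-0.001,0.2])

```text
time: 16.0
position: [0.5034, 0.1742, 0.4447]
tool_rot: [0.991, -0.135, -0.001, 0.002]
ft_force: [-1.1, -6.0, 0.8]
grip_width: 0.0268
```

```bash
python3 st2.py
```

```text
t 16.0 pos [0.5034 0.1742 0.4447] r 0.09536214308178462 a 2.499169139470826 phi -1.790969139470826 Frad -2.6667847316673656 Ftan -5.4789168077274155 Fz 0.7905874368151722 w 0.026845629497256624 q6 1.9672402272975076
```

Request:
servo_tool(steps=[0.015,0.0045,-0.0084,0,0.1,0.015,0.0094,-0.0166,0,0.2])

```text
time: 16.25
position: [0.5164, 0.188, 0.4446]
tool_rot: [0.972, -0.233, -0.002, 0.002]
ft_force: [-4.4, -4.6, 3.1]
grip_width: 0.0267
```

```bash
python3 st2.py
```

```text
t 16.25 pos [0.5164 0.188  0.4446] r 0.09510825889297722 a 2.3005303428349446 phi -1.5923303428349445 Frad -0.47475901301090023 Ftan -6.372672268207741 Fz 3.0839410795478552 w 0.026695241929575952 q6 2.188839927245697
```

Request:
servo_tool(steps=[0.015,0.004,-0.0086,0,0.1])

```text
time: 16.38
position: [0.5237, 0.1939, 0.4446]
tool_rot: [0.96, -0.282, -0.002, 0.002]
ft_force: [-3.7, -3.2, 3.8]
grip_width: 0.0269
```

```bash
python3 st2.py
```

```text
t 16.375 pos [0.5237 0.1939 0.4446] r 0.09512536862111867 a 2.2010876272329396 phi -1.4928876272329394 Frad -0.4035184029254564 Ftan -4.818223008825202 Fz 3.792850037525626 w 0.026869727195009938 q6 2.2973127685862664
```

Request:
servo_tool(steps=[0.015,0.004,-0.0086,0,0.1,0.015,0.0087,-0.0168,0,0.2])

```text
time: 16.62
position: [0.5399, 0.2036, 0.4446]
tool_rot: [0.927, -0.376, -0.003, 0.002]
ft_force: [-4.6, -2.1, 4.4]
grip_width: 0.0269
```

```bash
python3 st2.py
```

```text
t 16.625 pos [0.5399 0.2036 0.4446] r 0.09527405365122582 a 2.0025364049651335 phi -1.2943364049651334 Frad 0.029053274034312137 Ftan -5.0505850777643495 Fz 4.372681480660312 w 0.026887977200064573 q6 2.5091682950145597
```

Request:
servo_tool(steps=[0.015,0.004,-0.0086,-0.0005,0.1,0.015,0.0087,-0.0168,-0.0005,0.2])

```text
time: 16.88
position: [0.5576, 0.2098, 0.4446]
tool_rot: [0.884, -0.467, -0.003, 0.002]
ft_force: [-5.9, -1.8, 2.8]
grip_width: 0.0269
```

```bash
python3 st2.py
```

```text
t 16.875 pos [0.5576 0.2098 0.4446] r 0.09531067269220173 a 1.8055844212667935 phi -1.0973844212667934 Frad -0.38222992306588743 Ftan -6.122921392048857 Fz 2.7900444728060334 w 0.026900538446486356 q6 2.7140477158222063
```

Request:
servo_tool(steps=[0.08,0,0,0,0,0.08,0,0,0,0,0.08,0,0,0,0,0.08,0,0,0,-0.18,0.08,0,0,0,-0.36,0.08,0,0,0,-0.54,0.08,0,0,0,-0.72,0.08,0,0,0,-0.9,0.08,0,0,0,-1.08,0.08,0,0,0,-1.26,0.08,0,0,0,-1.44,0.08,0,0,0,-1.62])

```text
time: 18.38
position: [0.5591, 0.21, 0.4454]
tool_rot: [0.947, 0.322, 0.0, 0.0]
ft_force: [0.3, -0.0, 0.0]
grip_width: 0.0799
```

Request:
servo_tool(steps=[0.08,0,0,0,-0.18,0.08,0,0,0,-0.36,0.08,0,0,0,-0.54,0.08,0,0,0,-0.72,0.08,0,0,0,-0.9,0.08,0,0,0,-1.08,0.08,0,0,0,-1.13,0.08,0,0,0,-1.13])

```text
time: 19.38
position: [0.5591, 0.21, 0.4454]
tool_rot: [0.63, 0.777, 0.0, 0.0]
ft_force: [-1.0, 0.4, -0.5]
grip_width: 0.0799
```

```bash
python3 st2.py; python3 st.py; python3 look.py 12
```

```text
t 19.375 pos [0.5591 0.21   0.4454] r 0.09516804138080967 a 1.790001422657525 phi -1.081801422657525 Frad 0.5635773177527359 Ftan -0.8484414980370988 Fz -0.5101338448812921 w 0.07989259723534944 q6 -0.03574060721948747
t 19.375 q [ 0.1723  0.4465  1.4574  0.      1.2372 -0.0357] pos [0.5591 0.21   0.4454] yang 0.2080769778103913 F [-0.9507  0.3656 -0.5101] Ftool [ 0.5541 -0.8549  0.5097] w 0.07989259723534944
[[-0.2066  0.9784  0.0005]
 [ 0.9784  0.2066  0.0001]
 [-0.      0.0005 -1.    ]]
```

View pics/s12.png

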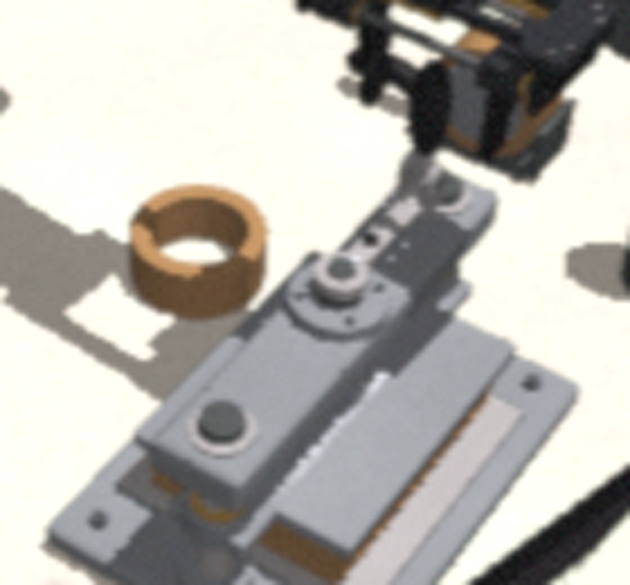

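Request:
servo_tool(steps=[0.015,0,0,0,0,0.015,0,0,0,0,0.015,0,0,0,0,0.015,0,0,0,0,0.015,0,0,0,0,0.015,0,0,0,0,0.015,-0.0005,0.0095,0,0.1,0.015,-0.0019,0.0189,0,0.2])

```text
time: 20.42
position: [0.5765, 0.2123, 0.4452]
tool_rot: [0.705, 0.709, -0.002, -0.002]
ft_force: [-4.9, 0.9, 3.6]
grip_width: 0.027
```

```bash
python3 st2.py
```

```text
t 20.425 pos [0.5765 0.2123 0.4452] r 0.09521798132839819 a 1.605207556613081 phi -0.897007556613081 Frad 1.064853499852042 Ftan -4.868980561524987 Fz 3.5793548637954307 w 0.027013915018214395 q6 0.16567521246619038
```

Request:
servo_tool(steps=[0.015,-0.0005,0.0095,0,0.1,0.015,-0.0015,0.0189,0,0.2])

```text
time: 20.68
position: [0.5955, 0.2111, 0.4452]
tool_rot: [0.773, 0.635, -0.002, -0.002]
ft_force: [-5.6, 0.6, 3.6]
grip_width: 0.0268
```

```bash
python3 st2.py
```

```text
t 20.675 pos [0.5955 0.2111 0.4452] r 0.09535580893337119 a 1.4049179105735572 phi -0.6967179105735571 Frad -0.34892658947948685 Ftan -5.666267684505431 Fz 3.5872945159325202 w 0.026845018038435052 q6 0.35833414155877163
```

Request:
servo_tool(steps=[0.015,-0.0005,0.0095,0,0.1,0.015,-0.0019,0.0189,0,0.2])

```text
time: 20.92
position: [0.6138, 0.2061, 0.4452]
tool_rot: [0.832, 0.555, -0.002, -0.002]
ft_force: [-5.1, 1.4, 2.5]
grip_width: 0.0269
```

```bash
python3 st2.py
```

```text
t 20.925 pos [0.6138 0.2061 0.4452] r 0.0952436792885755 a 1.2055753032732361 phi -0.4973753032732361 Frad -0.45831438052948664 Ftan -5.2402090709753395 Fz 2.521106889777989 w 0.026877263487425845 q6 0.5451874908261365
```

Request:
servo_tool(steps=[0.015,-0.0005,0.0095,0,0.1,0.015,-0.0019,0.0189,0,0.2])

```text
time: 21.18
position: [0.63, 0.1979, 0.4452]
tool_rot: [0.883, 0.469, -0.002, -0.004]
ft_force: [-7.9, 6.0, 4.3]
grip_width: 0.0269
```

```bash
python3 st2.py
```

```text
t 21.175 pos [0.63   0.1979 0.4452] r 0.09510868320452971 a 1.0142469254538422 phi -0.30604692545384216 Frad 0.9069837298537156 Ftan -9.88725490260312 Fz 4.318456361172118 w 0.026878893808762686 q6 0.7276585315785578
```

Request:
servo_tool(steps=[0.015,0,0,0,0])

```text
time: 21.3
position: [0.6306, 0.1975, 0.4452]
tool_rot: [0.883, 0.47, -0.002, -0.003]
ft_force: [-4.3, 3.3, 2.5]
grip_width: 0.0274
```

```bash
python3 st2.py; python3 look.py 13
```

```text
t 21.3 pos [0.6306 0.1975 0.4452] r 0.09509291008596253 a 1.0067674656567103 phi -0.2985674656567102 Frad 0.47956477671982667 Ftan -5.419657026469841 Fz 2.455496875929271 w 0.02743272261950223 q6 0.725187716507664
```

View pics/s13.png

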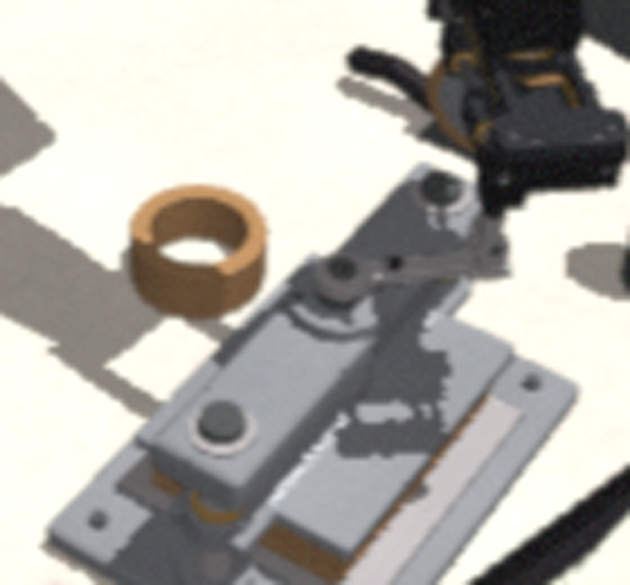

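Request:
servo_tool(steps=[0.015,-0.0001,0.0047,0,0.05])

```text
time: 21.48
position: [0.6333, 0.1957, 0.4452]
tool_rot: [0.894, 0.448, -0.003, -0.004]
ft_force: [-7.5, 5.9, 4.5]
grip_width: 0.0271
```

```bash
python3 st2.py
```

```text
t 21.475 pos [0.6333 0.1957 0.4452] r 0.09510634855260687 a 0.9728539412175893 phi -0.26465394121758923 Frad 0.6597628383914677 Ftan -9.47905739050446 Fz 4.494710994985249 w 0.02714878443922202 q6 0.7709881129912897
```

Request:
servo_tool(steps=[0.08,0,-0.0015,0,0,0.08,0,-0.0015,0,0,0.08,0,-0.0015,0,0,0.08,0,-0.0015,0,0])

```text
time: 21.98
position: [0.6348, 0.1941, 0.4452]
tool_rot: [0.894, 0.448, 0.0, 0.0]
ft_force: [-0.1, -0.3, 0.5]
grip_width: 0.0593
```

```bash
python3 st2.py; python3 look.py 14;python3 - <<'E'
import cv2
from rig import camera
im=camera("scene")["pixels"]
a=im[180:245,275:345]
cv2.imwrite("pics/pl4.png",cv2.convertScaleAbs(cv2.resize(a,None,fx=9,fy=9,interpolation=cv2.INTER_CUBIC),alpha=1.5,beta=10))
E
```

```text
t 21.975 pos [0.6348 0.1941 0.4452] r 0.09464506048989973 a 0.9507804189400714 phi -0.24258041894007132 Frad -0.33520902153727694 Ftan 0.12879838016522294 Fz 0.5351850260207043 w 0.05926393462283968 q6 0.7713382366476764
```

View pics/s14.png

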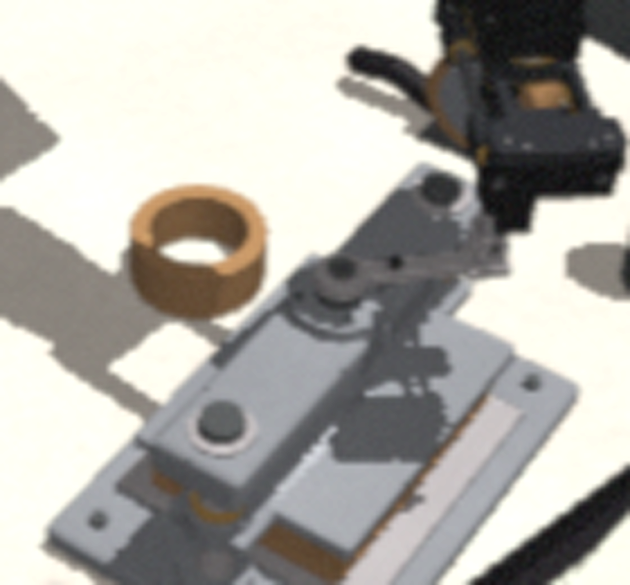

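View pics/pl4.png

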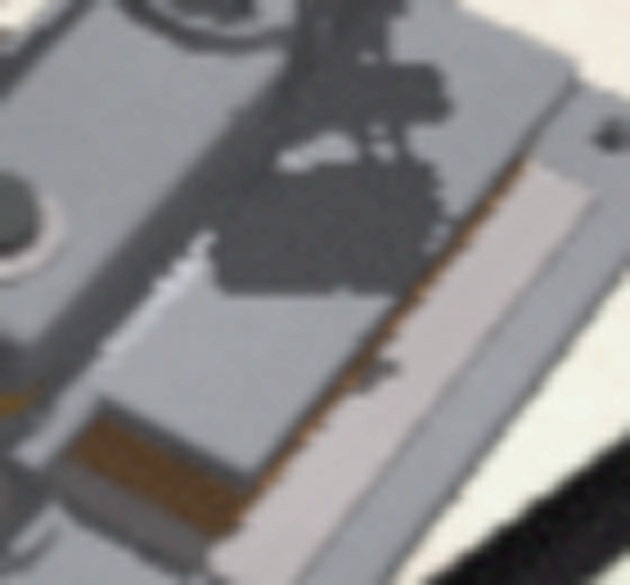

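Request:
servo_tool(steps=[0.08,0,0,0,0,0.08,0,0,0,0,0.08,0,0,-0.05,0,0.08,0,0,-0.1,0,0.08,0,0,-0.14,0,0.08,-0.05,0,-0.14,0,0.08,-0.1,0,-0.14,0,0.08,-0.16,0,-0.14,0,0.08,-0.16,0,-0.14,0])

```text
time: 23.2
position: [0.5365, 0.0642, 0.5856]
tool_rot: [0.895, 0.446, -0.001, 0.0]
ft_force: [0.3, 0.0, 0.1]
grip_width: 0.0801
```

```bash
python3 st2.py; python3 look.py 15
python3 - <<'E'
from rig import camera
import cv2
im=camera("scene")["pixels"]; cv2.imwrite("pics/sc15.png",im)
b=camera("top")["pixels"][110:210,135:275]
cv2.imwrite("pics/t15.png",cv2.convertScaleAbs(cv2.resize(b,None,fx=5.7,fy=5.7,interpolation=cv2.INTER_CUBIC),alpha=1.8,beta=20))
E
```

```text
t 23.2 pos [0.5365 0.0642 0.5856] r 0.0683929945487659 a -2.2568531392795936 phi 2.965053139279594 Frad -0.19056987834154646 Ftan -0.22634270515270377 Fz 0.11708069062899124 w 0.08014229054788882 q6 0.5584254727265477
```

View pics/s15.png

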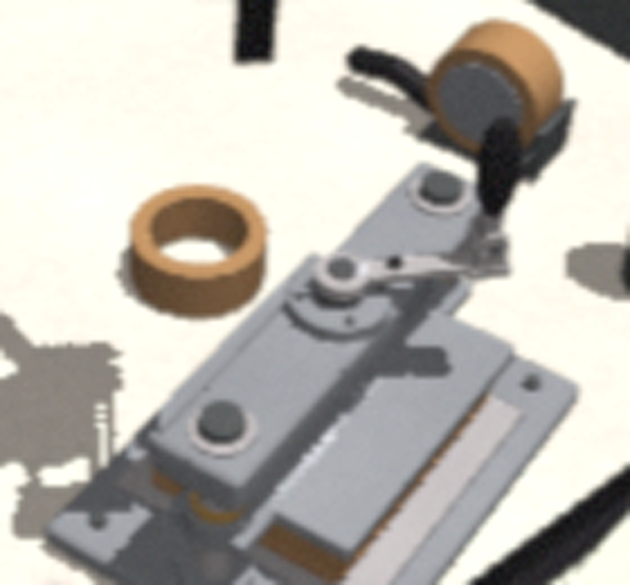

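View pics/t15.png

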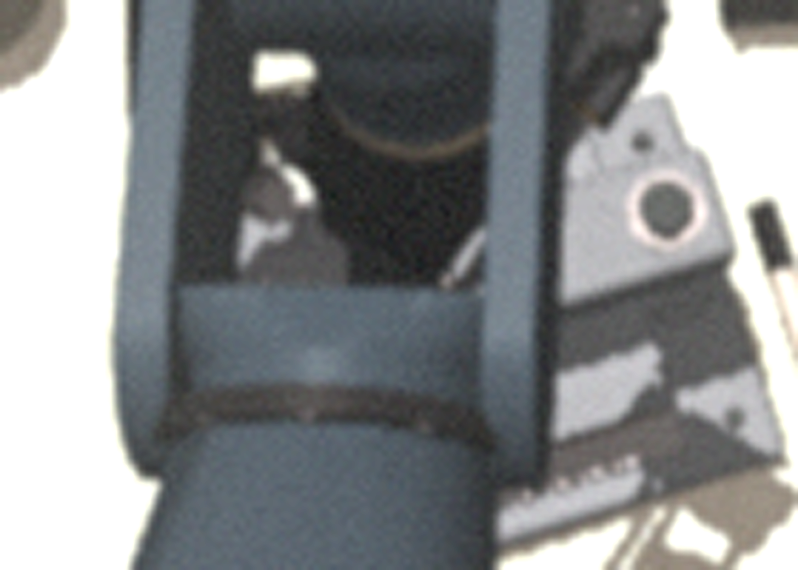

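The sleeve runs from about crop (491,208) to (502,120). I'll compare that with an upright handle.

Run:
```python
from fit import *
h=np.array(f.x[:2])
S2=lambda p:(pp(s,p)-[225,110])*4.5
for a in(.93,.965,1.0):
  d=np.array([np.cos(a),np.sin(a)])
  for th in(1.571,1.45):
    print(a,th,*[S2(np.r_[h+d*(.095-l*np.cos(th)),.222+l*np.sin(th)]) for l in(0,.021,.055,.089)])
import cv2
im=cv2.imread("pics/sc15.png")[125:180,315:355]
cv2.imwrite("pics/s15z.png",cv2.convertScaleAbs(cv2.resize(im,None,fx=10,fy=10,interpolation=cv2.INTER_CUBIC),alpha=1.6,beta=15))
```

```text
0.93 1.571 [490.139  247.9054] [494.6218 223.3507] [502.082  182.2346] [509.7991 139.3596]
0.93 1.45 [490.139  247.9054] [490.6435 223.6515] [491.4431 183.0287] [492.2159 140.6533]
0.965 1.571 [489.0926 244.4054] [493.5498 219.8564] [500.9665 178.754 ] [508.6375 135.899 ]
0.965 1.45 [489.0926 244.4054] [489.6078 220.2494] [490.4258 179.7887] [491.2184 137.5797]
1.0 1.571 [487.8732 240.9294] [492.3026 216.3863] [499.6725 175.2978] [507.294  132.4626]
1.0 1.45 [487.8732 240.9294] [488.4015 216.8705] [489.2418 176.5704] [490.0586 134.5262]
```

View pics/s15z.png

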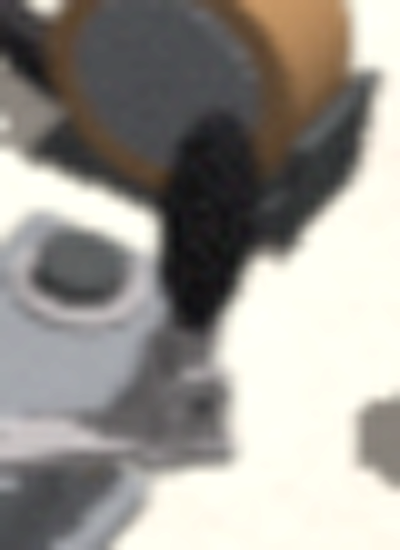

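The slope of the sleeve leaves a lean of about 0.04 rad possible. I'll check it by nudging the handle outward against its stop with the closed fingers.

Request:
servo_tool(steps=[0,0.05,0,0,0,0,0.1,0,0,0,0,0.126,0,0,0,0,0.126,0,0,0,0,0.126,0,0.05,0,0,0.126,0,0.1,0,0,0.126,0,0.14,0,0,0.126,0,0.14,0,0,0.126,0,0.14,0])

```text
time: 24.58
position: [0.6147, 0.1671, 0.447]
tool_rot: [0.894, 0.448, 0.001, 0.001]
ft_force: [0.2, 0.4, 1.3]
grip_width: 0.0024
```

```bash
python3 st2.py; python3 look.py 16
```

```text
t 24.575 pos [0.6147 0.1671 0.447 ] r 0.06101859953051447 a 0.9616906388803664 phi -0.2534906388803664 Frad 0.41864019710890044 Ftan -0.039299297925779374 Fz 1.284410546465806 w 0.0024482344249523156 q6 0.7324694961658559
```

View pics/s16.png

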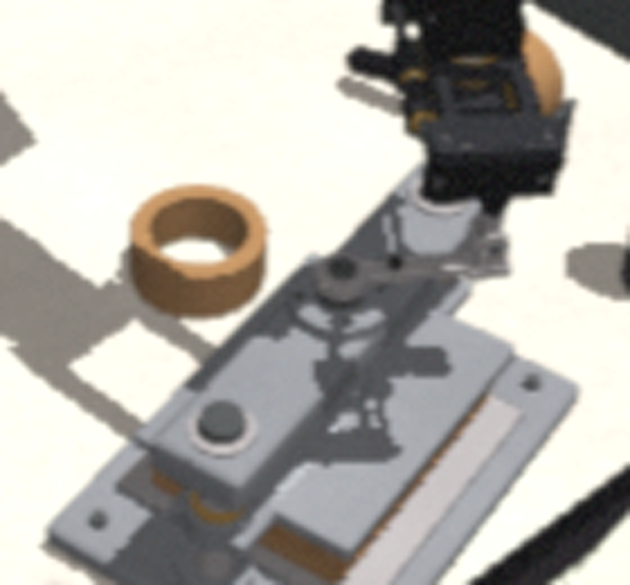

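Request:
servo_tool(steps=[0,0.004,0,0,0,0,0.008,0,0,0,0,0.009,0,0,0])

```text
time: 25.0
position: [0.6194, 0.174, 0.4463]
tool_rot: [0.894, 0.448, -0.0, 0.001]
ft_force: [-1.9, -4.0, 3.7]
grip_width: 0.0004
```

Request:
servo_tool(steps=[0,0.0015,0,0,0,0,0.0015,0,0,0])

```text
time: 25.25
position: [0.6203, 0.1753, 0.4455]
tool_rot: [0.894, 0.448, -0.0, 0.0]
ft_force: [-2.6, -4.6, 4.9]
grip_width: 0.0001
```

```bash
python3 st2.py
```

```text
t 25.25 pos [0.6203 0.1753 0.4455] r 0.07089042190507495 a 0.9630509664391218 phi -0.25485096643912175 Frad -5.314507478845545 Ftan 0.4940968675278855 Fz 4.940680719595179 w 8.438196334615341e-05 q6 0.7448919063455426
```

Request:
servo_tool(steps=[0,0.002,0,0,0,0,0.002,0,0,0])

```text
time: 25.5
position: [0.621, 0.1762, 0.4455]
tool_rot: [0.894, 0.448, -0.002, 0.001]
ft_force: [-4.7, -6.5, 6.2]
grip_width: 0.0002
```

```bash
python3 st2.py
```

```text
t 25.5 pos [0.621  0.1762 0.4455] r 0.07201785159685326 a 0.9615469126465829 phi -0.2533469126465828 Frad -8.021753206165084 Ftan -0.12442285100497133 Fz 6.193542111319462 w 0.00022364748923217614 q6 0.7471327517434293
```

Request:
servo_tool(steps=[0,0.002,0,0,0,0,0.002,0,0,0])

```text
time: 25.75
position: [0.6217, 0.177, 0.4456]
tool_rot: [0.894, 0.448, -0.004, 0.002]
ft_force: [-7.0, -9.9, 7.3]
grip_width: 0.0006
```

```bash
python3 st2.py; python3 look.py 17
```

```text
t 25.75 pos [0.6217 0.177  0.4456] r 0.07306462756722139 a 0.9600870968123617 phi -0.25188709681236165 Frad -12.137875495150455 Ftan -0.066930787286173 Fz 7.276665565808609 w 0.0005950900807484881 q6 0.7493311879044868
```

View pics/s17.png

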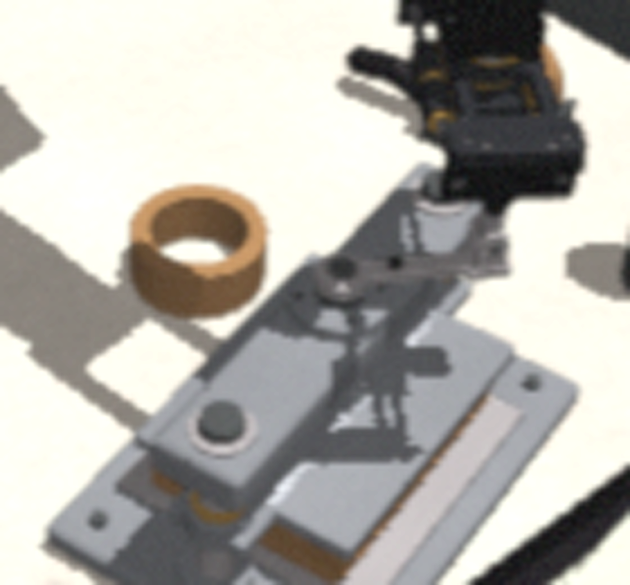

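The force climbs to 12 N with the handle firm against its stop and no sideways load. Backing off.

Request:
servo_tool(steps=[0,-0.006,0,0,0,0,-0.018,0,0,0,0,-0.018,0,-0.05,0,0,-0.018,0,-0.11,0,0,-0.03,0,-0.15,0,0,-0.09,0,-0.15,0,0,-0.15,0,-0.15,0,0,-0.19,0,-0.15,0,0,-0.19,0,-0.15,0])

```text
time: 26.92
position: [0.5076, 0.0253, 0.5954]
tool_rot: [0.895, 0.446, 0.001, -0.0]
ft_force: [-0.8, 0.5, 0.2]
grip_width: 0.0006
```

```bash
python3 st2.py; python3 look.py 18
python3 - <<'E'
import cv2
from rig import camera
im=camera("scene")["pixels"]; cv2.imwrite("pics/sc18.png",im)
cv2.imwrite("pics/s18z.png",cv2.convertScaleAbs(cv2.resize(im[125:180,315:355],None,fx=10,fy=10,interpolation=cv2.INTER_CUBIC),alpha=1.6,beta=15))
E
```

```text
t 26.925 pos [0.5076 0.0253 0.5954] r 0.11676098875063948 a -2.2374906412081166 phi 2.9456906412081167 Frad 0.11223625331363161 Ftan 0.988664760257603 Fz 0.184765227105533 w 0.000577965757870004 q6 0.47464751446097503
```

View pics/s18z.png

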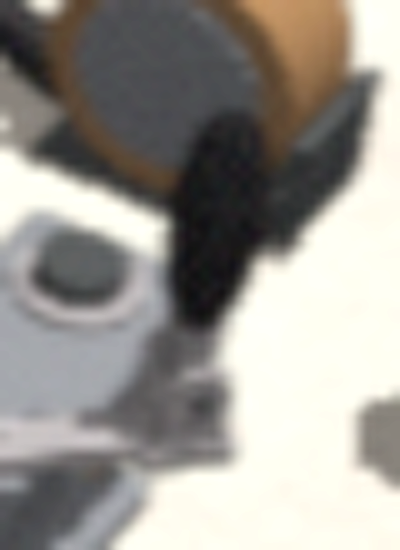

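View pics/sc18.png

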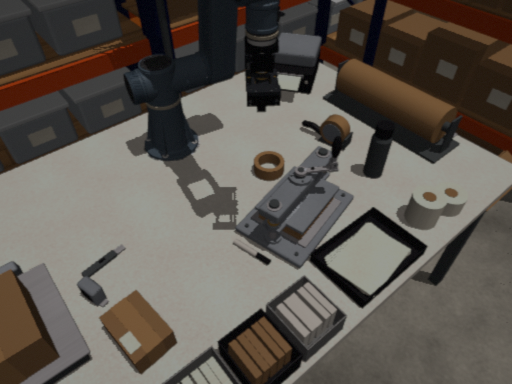

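```bash
python3 -c "
from rig import hand_in
print(hand_in())"
```

```text
the job is handed in; nothing more can be done
None
```

I swung the handle up, wound the crank clockwise about 6.0 rad (0.95 turn) until it came up firm, and let go. I handed the job in at about 27 s of the 61 s allowed, and no verdict was reported.

- **Nip:** winding took about 5 N at the handle while idle and climbed to 9.5–9.9 N in the last moving readings. I stopped there. The tool may have crept up to about 1.7 mm further while releasing, so I put the final effort at roughly 9.5–10.5 N. A reading with the arm briefly held still showed only 5.4 N. I took that as friction relaxing, not a lost nip, because the next small step read 9.5 N again.
- **Handle:** after I let go, the picture suggested the handle was a few hundredths of a radian short of its stop. It may have been that far short while I was winding. I pushed it out with the closed fingers until it was firm at 12 N, with no sideways load on the crank. The last picture shows it upright.
- **Clearance:** the robot is clear of everything and the wrist force is near zero. In the last picture the other things look to be where they started; I judged that by eye.

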